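# Set the length stop one hole longer and bring the strip up to it

### The job

The next strips are to be cut one hole longer: on the cutting jig, squeeze the red snap button of the length stop flush and slide the aluminium tube out, away from the fence, until the button clicks fully out of the very next hole, without ever wrenching the tube against the button. Then slide the wooden strip along the fence, flat on the jig, until its end gently meets the stop plate; let go and leave everything else on the bench where it lies.

Things in the scene. Friction and masses are not known exactly. Their poses are not given: they have to be found in the camera images.
- jig: cutting jig screwed to the bench: white board 22 mm thick spanning x -90..90, y -110..55 mm in its own frame (z up, y along the fence towards the stop; origin on the bench top). Brown fence on it, 26 mm high, x 0..18, y -110..55, working face at x = 0 facing -x. Behind it a dark clamp block (x 41..89, y -58..-13, top at z 74) holds the stop's bar
- inner_bar: square steel bar, 25 mm, fixed to the jig along its y, axis at jig x 65, z 50 mm, y 5..190; the tube slides on it and it carries the red button. Origin on its axis at the button (jig y 130); axes as the jig's
- stop_tube: length stop: square aluminium tube, outside 30 mm, wall 2 mm, 175 mm long, sliding on the bar along the jig's y (out = +y) with about 4 N of friction; four round 12 mm holes in its +x face. Origin on its axis at the outer end; axes as the jig's. There a dark stop plate 6 mm thick, 40 mm high, reaches 88 mm to -x from the tube's side
- button_tip (a point): top of the red spring button's 10 mm dome. It sits on the bar (does not travel with the tube), points to the jig's +x, at jig y 130, z 50; fully out its tip is at jig x 84.5 mm, 4.5 mm proud of the tube. It starts in the second hole from the stop plate; the next hole, on the fence side, is 2 to 6 cm away, not measured: at the click the button stops the tube
- snap_button (a joint): how far the red button is pressed, m: 0 fully out, 0.0045 flush with the tube's face, about 0.0065 riding under the tube's wall. Spring 3 N at 0, 6 N at flush. Out, it locks the tube. Squeezed flush between fingers across the tube, its dome ducks under the hole's rim as the tube is drawn along with 10 to 20 N; then it rides under the wall
- stop_face (a point): point of the stop plate's face (facing the jig's -y) that the strip's end meets: jig x -11, z 29.5 mm; it starts at jig y 215 mm and travels with the tube
- batten: dark brown wooden strip, 20 mm (x) by 400 mm (y) by 15 mm high, about 65 g, loose on the jig board in front of the fence (1 to 4 mm off it), its axes nearly parallel to the jig's. Origin at the centre of its underside, 22 mm above the bench
- batten_end (a point): centre of the strip's end face towards the stop, 200 mm along the strip's y, 7.5 mm above its underside
- batten_tail (a point): centre of the strip's other end face, 200 mm along the strip's -y; this end overhangs the bench, clear of the board and the fence
- saw: bystander: small back saw with a wooden handle, lying on the right, 370 mm long
- tape: bystander: roll of masking tape, 104 mm across, 25 mm high
- glue: bystander: white glue bottle with an orange cap, 68 mm across, 190 mm high
- clamp: bystander: dark bar clamp with a red handle lying on the left, 310 mm long
- sander: bystander: cork sanding block in red paper, 67 x 112 x 29 mm, on the bench behind the fence
- pencil: bystander: flat green carpenter's pencil, 14 x 120 x 8 mm, on the jig board in front of the strip
- offcut: bystander: short dark wooden offcut 20 x 55 x 15 mm, on the jig board in front of the strip
- square: bystander: try square with a blue stock 130 mm long and a steel blade 200 mm long

How it is judged:
By the outcome, as a careful person would: the job done as asked, in the order asked, and still so for the second after the job is handed in, with the robot touching nothing.
It also fails if it takes over 54 s, if anything falls off the work surface, if the arm or the gripper's body presses on something with over 40 N, if the wrist force passes 120 N, or if a joint passes its speed limit or range.

### The arm

A 6-joint arm with a two-finger parallel gripper is mounted at the origin on the work surface. World frame = base frame: x ahead of the robot, y to its left, z up, the work surface at z = 0. Lengths are in m, angles in rad, forces in N, time in s.
With the tool pointing down it reaches from about 0.35 to 0.975 m from the base axis. Payload 4.9 kg.
Tool frame: the origin (TCP) lies on the centre line of the jaws, within the pads' length; the fingertips stand 8 mm ahead of it and the grasp point (between the pads) lies 11 mm behind it (r.tip_reach is the distance from the TCP to the fingertips, in m); z points along the fingers, y is the line along which they close (so a half turn about z gives the same grasp; the last joint's range is limited). The gripper opens to 85 mm and grips with 20 to 120 N. Pads are 22 mm wide; open, the fingers measure 114 mm over their backs; the gripper's body (76 mm by 85 mm) begins 54 mm behind the grasp point. The pads swing forward as they close: fully open they stand 13 mm farther back than shut.
Start: joints at [1.051, 0.053, 1.613, -0, 1.476, -0.119], TCP at [0.244, 0.575, 0.239] pointing down, gripper open.
Joint ranges: [-3.01, 3.01], [-1.01, 2.22], [0.06, 2.58], [-1.02, 4.17], [0.09, 2.62], [-3.14, 3.14]. Speed limits (rad/s): [2.57, 2.57, 3.14, 3.14, 3.14, 3.14].

### API

Orientations are given as a unit quaternion [w, x, y, z].
In Python, from station import sensors, imaging, workorder, nets, r gives the robot as it stands.
- The arm moves only by the tool servo_tool, never from a script. Its argument "plan" is a list of rows, each an object of numbers: "x", "y", "z": the shift along the tool's x, y, z as a fraction of full scale; "rx", "ry", "rz": the turn, a rotation vector about the tool's x, y, z as a fraction of full scale; "hand": the closure, from -1 (fully open) to 1 (shut). In form: [{"x": .., "y": .., "z": .., "rx": .., "ry": .., "rz": .., "hand": ..}, ...]. A call has exactly 10 rows; each row is the pose to reach, as a shift and turn from the pose commanded when the call began, along the tool's axes at that moment, turning the shorter way round; what a row does not reach only later rows make up. Full scale, the value 1, is 0.2 m for a shift and 180 degrees for a turn. A row lasts 1/10 s, in which the tool goes at most 50 mm and 8.59 degrees, less where a joint would pass 70% of its speed; a pose out of reach is approached as far as the arm can. A call with a number of a shift or a turn outside -1 to 1 is refused whole. A call with a gripper value outside its range is refused whole. The fingers move at their own pace and stop on an object; "squeeze" is the grip in N (left out, the last holds). Time passes only in rows, so rows that repeat a pose let the fingers close, or fill a call up. It gives the time, the measured TCP pose, the force, the opening and the grip force at its end, in the units of the state.
- sensors.state(): the state, without advancing time (a new reading comes with each control period).
- imaging.snapshot(name): name is "scene" or "top" or "wrist"; returns the picture (400x640x3 uint8, red, green, blue); there is no depth.
- imaging.get_calibration(name): a dict with "fx", "fy", "cx", "cy" (pixels), "cam_to_world" (4x4, takes a point from camera to world coordinates). Camera axes: x right, y down, z forward; pixel columns grow to the right and rows downward; lengths in m; the calibration is good to about 2 mm. The wrist camera is an equidistant fisheye: a pixel r from the principal point sees the ray r / f radians off the axis. A picture is of the moment at which its call begins: read the wrist's pose just before it. get_calibration takes no time and is no camera call; for the wrist camera it gives the pose at the moment of the call.
- workorder.job_done(): hands the job in; it is judged then, once.
Trained networks look in the newest picture that a camera, given by its name, has taken for a name from the list of things; names that differ only in an ending like _2 or _b are one class to them, and where a whole thing is asked for, a point or a joint stands for the part that bears it (a point fixed in the world has none). Each returns a list of dicts, best first, with "confidence" (0 to 1); they miss things now and then, are a little off and sometimes report something else, mostly with a low value. They report only what shows in the picture. A call takes as long as a camera call.
- nets.trace(camera, name): "pixels" (400x640 bool, what is visible of it) and "extent" ([centre column, centre row, width, height] in pixels, round what is visible of it).
The state is a dict: "time": time; "qpos": joint angles; "joint_vel": joint speeds; "tau": joint torques, N m; "eef_pos": TCP position; "tcp_rot": TCP orientation; "wrist_force": force on the tool from outside, world axes, zero at the start; "torque": the same for the moment, N m; "finger_gap": opening from 0.0 (shut) to 1.0 (fully open); "grasp_force": force on a finger pad.
Only numpy, scipy, OpenCV 4.12 (cv2) and the standard library are available. Lean on these libraries where they do the work, as an engineer would, in place of code of your own. Each camera call takes 0.05 s, during which the arm holds its last target. There are 200 camera calls.

## Working session

There is one attempt and no reset: what is moved stays moved. The work goes in short steps, Python scripts to look and compute and a tool call to move; the robot and the scene stay as the last step left them, time stands still between calls to the robot, and variables do not carry over. Pictures are saved under pics/ and viewed, at most 10 in all, crops included, and the job is handed in when it is done.

Besides the shell and the picture viewer there is one more tool, called after "Emit:" by a JSON object that holds its "fn" and its "kwargs". servo_tool: Moves the arm, as the interface text tells. Shift numbers are shares of 0.2 m and turn numbers shares of 180 degrees, none past 1 either way. Its arguments: {"type":"object","properties":{"plan":{"type":"array"},"squeeze":{"type":"number"}},"required":["plan"]}

```bash
mkdir -p pics; ls
python3 - <<'E'
from station import sensors, imaging, nets
import cv2,numpy as np
s=sensors.state(); print({k:np.round(v,3).tolist() for k,v in s.items()})
for n in ["scene","top"]:
    im=imaging.snapshot(n); cv2.imwrite(f"pics/{n}0.png",im[:,:,::-1]); c=imaging.get_calibration(n)
    print(n,c["fx"],c["cx"],c["cy"],np.round(c["cam_to_world"],3).tolist())
    for k in ["jig","stop_tube","batten","snap_button","inner_bar"]:
        for d in nets.trace(n,k)[:2]: print(n,k,round(d["confidence"],2),np.round(d["extent"],1))
E
```

```text
pics
{'time': 0.0, 'qpos': [1.051, 0.053, 1.614, -0.0, 1.476, -0.119], 'joint_vel': [0.001, 0.001, 0.0, -0.001, -0.001, -0.002], 'tau': [0.0, -39.369, -37.018, -0.0, 0.007, -0.0], 'eef_pos': [0.244, 0.575, 0.238], 'tcp_rot': [-0.0, 0.199, 0.98, -0.001], 'wrist_force': [-0.797, 0.398, -0.348], 'torque': [0.001, -0.022, -0.03], 'grasp_force': 0.0, 'finger_gap': 1.005}
scene 399.7974325713889 324.85977406155047 198.098499024631 [[-0.844, 0.427, -0.325, 0.985], [0.537, 0.675, -0.506, 0.631], [0.003, -0.601, -0.799, 1.007], [0.0, 0.0, 0.0, 1.0]]
scene jig 0.66 [362.  211.3  82.3  97.8]
scene stop_tube 0.73 [375.6 229.6  66.3  60.9]
scene batten 0.71 [361.4 184.4  58.9  96.1]
scene snap_button 0.17 [313.5 195.3  32.7  34.6]
scene inner_bar 0.59 [345.3 205.9  19.6  47.6]
top 432.1828148822789 316.62567085459574 202.61450887439457 [[-0.006, -0.999, 0.037, 0.54], [-1.0, 0.006, 0.004, 0.004], [-0.004, -0.037, -0.999, 1.358], [0.0, 0.0, 0.0, 1.0]]
top jig 0.84 [288.8 238.8 111.1  71.9]
top stop_tube 0.64 [265.6 220.7  67.5  35.5]
top batten 0.64 [320.1 248.2 126.6  30.6]
top inner_bar 0.6 [304.1 217.4  19.5  11.8]
```

View pics/top0.png

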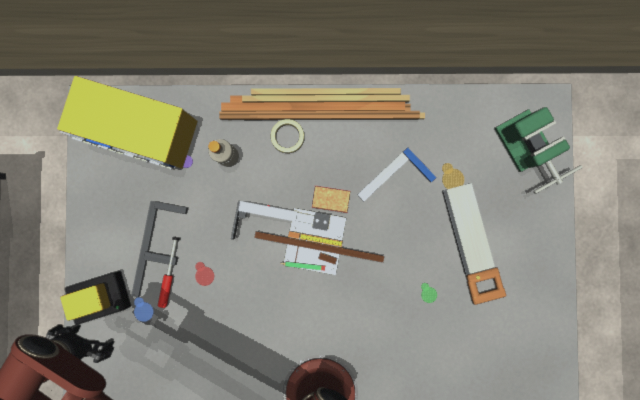

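View pics/scene0.png

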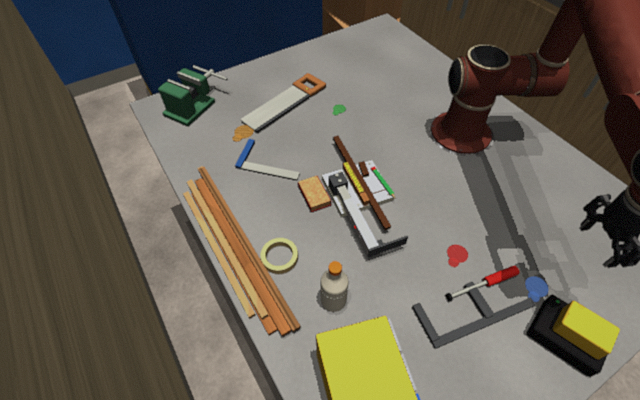

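Top view: the stop tube runs from about (240,207) to (310,216), with the plate at about (237,220). The strip runs from (256,235) to (383,259), with the clamp block at (321,220). The jig is therefore yawed about −10° and its +y points to world +y. Next I fit the jig pose from the edges.

```bash
cat > h.py <<'E'
import numpy as np, cv2
from scipy.spatial.transform import Rotation as R
from station import sensors, imaging, nets
def ray(c,u,v,fish=False):
    x=(u-c["cx"])/c["fx"]; y=(v-c["cy"])/c["fy"]
    if fish:
        r=np.hypot(x,y); k=np.sin(r)/r if r>1e-9 else 1; d=np.array([x*k,y*k,np.cos(r)])
    else: d=np.array([x,y,1.])
    T=np.array(c["cam_to_world"]); return T[:3,3],T[:3,:3]@d
def onz(c,u,v,z,fish=False):
    o,d=ray(c,u,v,fish); return o+d*(z-o[2])/d[2]
def proj(c,P,fish=False):
    T=np.array(c["cam_to_world"]); p=(np.atleast_2d(P)-T[:3,3])@T[:3,:3]
    if fish:
        n=np.hypot(p[:,0],p[:,1]); th=np.arctan2(n,p[:,2]); q=p[:,:2]/n[:,None]*th[:,None]
    else: q=p[:,:2]/p[:,2:]
    return q*[c["fx"],c["fy"]]+[c["cx"],c["cy"]]
def tool():
    s=sensors.state(); q=s["tcp_rot"]; return np.array(s["eef_pos"]),R.from_quat([q[1],q[2],q[3],q[0]])
def rel(pos,yaw):  # target: tool down, tool y at world angle yaw; prints fractions
    p,r=tool(); yv=np.array([np.cos(yaw),np.sin(yaw),0]); z=np.array([0,0,-1.]); x=np.cross(yv,z)
    t=R.from_matrix(np.c_[x,yv,z]); return np.round(r.inv().apply(np.array(pos)-p)/.2,4), np.round((r.inv()*t).as_rotvec()/np.pi,4)
E
python3 - <<'E'
from h import *
c=imaging.get_calibration("top"); imaging.snapshot("top")
for k,z in [("jig",.022),("batten",.037),("stop_tube",.065)]:
    m=nets.trace("top",k)[0]["pixels"].astype(np.uint8)
    b=cv2.boxPoints(cv2.minAreaRect(cv2.findNonZero(m)))
    P=np.array([onz(c,u,v,z)[:2] for u,v in b]); e=P[1]-P[0] if np.linalg.norm(P[1]-P[0])>np.linalg.norm(P[2]-P[1]) else P[2]-P[1]
    print(k,np.round(P,3).tolist(),P.mean(0).round(3),np.degrees(np.arctan2(e[1],e[0])).round(1))
print("ends",onz(c,256,235,.037),onz(c,383,259,.037),"clamp",onz(c,321,220,.074))
w=imaging.get_calibration("wrist"); p,r=tool(); T=np.array(w["cam_to_world"])
print("cam in tool",r.inv().apply(T[:3,3]-p).round(3),(r.inv().as_matrix()@T[:3,:3]).round(2).tolist(),w["fx"],w["cx"],w["cy"])
E
```

```text
jig [[0.43, 0.286], [0.609, 0.252], [0.543, -0.083], [0.364, -0.047]] [0.486 0.102] -101.2
batten [[0.484, 0.201], [0.506, 0.197], [0.428, -0.194], [0.406, -0.189]] [0.456 0.004] -101.3
stop_tube [[0.481, 0.269], [0.596, 0.246], [0.56, 0.07], [0.445, 0.094]] [0.521 0.17 ] -101.6
ends [0.49046313 0.19480825 0.037     ] [ 0.41550849 -0.19179525  0.037     ] clamp [ 0.53524487 -0.00363131  0.074     ]
cam in tool [ 0.072 -0.    -0.135] [[0.0, -0.96, -0.28], [1.0, 0.0, 0.0], [-0.0, -0.28, 0.96]] 309.70691628693146 318.2688785105607 196.84832102313757
```

Run:
```python
import cv2
a=cv2.imread("pics/top0.png")[190:280,220:400]; cv2.imwrite("pics/topc.png",cv2.resize(a,None,fx=4.4,fy=4.4,interpolation=cv2.INTER_CUBIC))
```

```text
(no output)
```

View pics/topc.png

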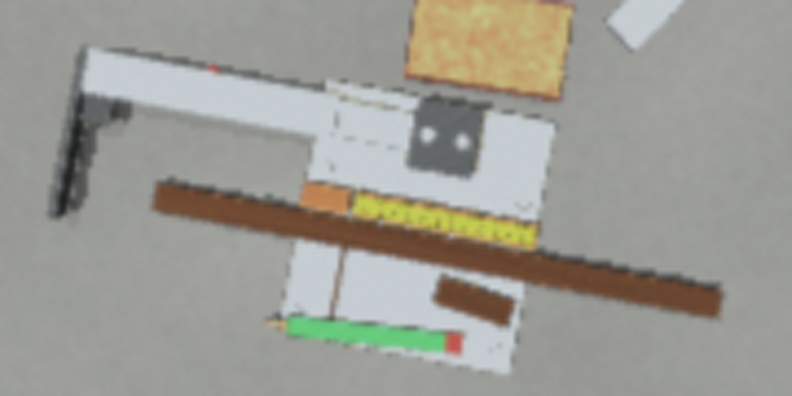

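Zoomed top view: the red button is at about (268,205), the tube's outer end at (239,206), and the strip ends at (256,234) and (383,258). Jig yaw is about −11.3° and its origin about (0.478, 0.044). I'm heading for a vantage point on the tube's +x side.

Emit:
{"fn": "servo_tool", "kwargs": {"plan": [{"x": -0.1, "y": -0.05, "rz": 0.045}, {"x": -0.2, "y": -0.1, "rz": 0.09}, {"x": -0.3, "y": -0.15, "rz": 0.135}, {"x": -0.4, "y": -0.2, "rz": 0.18}, {"x": -0.5, "y": -0.25, "rz": 0.225}, {"x": -0.6, "y": -0.3, "rz": 0.27}, {"x": -0.7, "y": -0.35, "rz": 0.315}, {"x": -0.8, "y": -0.4, "rz": 0.36}, {"x": -0.9, "y": -0.45, "rz": 0.405}, {"x": -1, "y": -0.5, "rz": 0.435}]}}

```text
validation failed for argument at $.pl...
```

Emit:
{"fn": "servo_tool", "kwargs": {"plan": [{"x": -0.1, "y": 0.1}, {"x": -0.2, "y": 0.2}, {"x": -0.3, "y": 0.3}, {"x": -0.4, "y": 0.4}, {"x": -0.5, "y": 0.5}, {"x": -0.6, "y": 0.6}, {"x": -0.7, "y": 0.7}, {"x": -0.8, "y": 0.8}, {"x": -0.9, "y": 0.9}, {"x": -1, "y": 1}]}}

```text
validation failed for argument at $.pl...
```

Emit:
{"fn": "servo_tool", "kwargs": {"plan": [{"x": -0.03, "y": 0.1, "z": 0.05}, {"x": -0.06, "y": 0.2, "z": 0.1}, {"x": -0.09, "y": 0.3, "z": 0.2}, {"x": -0.12, "y": 0.4, "z": 0.25}, {"x": -0.15, "y": 0.5, "z": 0.3}, {"x": -0.18, "y": 0.56, "z": 0.4}, {"x": -0.18, "y": 0.56, "z": 0.4}, {"x": -0.18, "y": 0.56, "z": 0.4}, {"x": -0.18, "y": 0.56, "z": 0.4}, {"x": -0.18, "y": 0.56, "z": 0.4}]}}

```text
validation failed for argument at $.pl...
```

Run:
```python
from h import *
w=imaging.get_calibration("wrist"); im=imaging.snapshot("wrist"); cv2.imwrite("pics/w1.png",im[:,:,::-1])
s=sensors.state(); print(s["time"],s["eef_pos"],s["tcp_rot"],s["wrist_force"])
import pickle; pickle.dump(w,open("w1.pkl","wb"))
for k in ["snap_button","button_tip","stop_tube","batten"]:
    for d in nets.trace("wrist",k)[:2]: print(k,round(d["confidence"],2),np.round(d["extent"],1))
```

```text
0.85 [0.24385465 0.57545203 0.23933453] [1.45464328e-05 1.99066219e-01 9.79986041e-01 1.87878936e-05] [-0.87599275 -0.32800598 -0.09163599]
snap_button 0.17 [119.7 367.9  87.7  64.2]
batten 0.64 [116.5 374.  135.2  23.2]
```

View pics/w1.png

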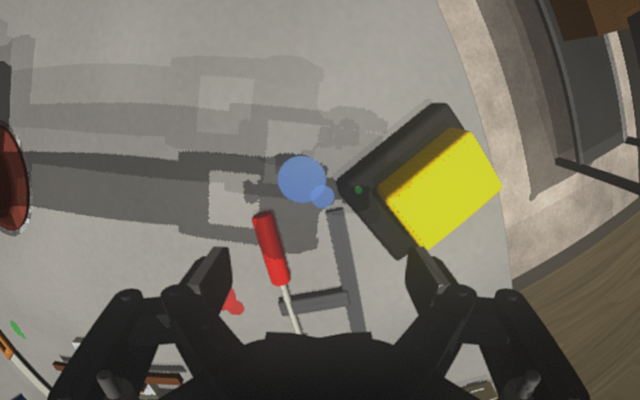

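The move was refused because each row needs all seven keys. This first picture shows the fingers at the bottom and image-up along tool +x, so I'll place the vantage point 50 mm nearer the fence.

Emit:
{"fn": "servo_tool", "kwargs": {"plan": [{"x": -0.1, "y": -0.05, "z": 0, "rx": 0, "ry": 0, "rz": 0.045, "hand": -1}, {"x": -0.2, "y": -0.1, "z": 0, "rx": 0, "ry": 0, "rz": 0.09, "hand": -1}, {"x": -0.3, "y": -0.15, "z": 0, "rx": 0, "ry": 0, "rz": 0.135, "hand": -1}, {"x": -0.4, "y": -0.2, "z": 0, "rx": 0, "ry": 0, "rz": 0.18, "hand": -1}, {"x": -0.5, "y": -0.25, "z": 0, "rx": 0, "ry": 0, "rz": 0.225, "hand": -1}, {"x": -0.6, "y": -0.3, "z": 0, "rx": 0, "ry": 0, "rz": 0.27, "hand": -1}, {"x": -0.7, "y": -0.35, "z": 0, "rx": 0, "ry": 0, "rz": 0.315, "hand": -1}, {"x": -0.8, "y": -0.4, "z": 0, "rx": 0, "ry": 0, "rz": 0.36, "hand": -1}, {"x": -0.9, "y": -0.45, "z": 0, "rx": 0, "ry": 0, "rz": 0.405, "hand": -1}, {"x": -1, "y": -0.5, "z": 0, "rx": 0, "ry": 0, "rz": 0.435, "hand": -1}]}}

```text
time: 2.05
eef_pos: [0.3895, 0.4046, 0.2394]
tcp_rot: [-0.0, 0.775, 0.633, 0.0]
wrist_force: [-0.2, 0.1, 0.1]
finger_gap: 0.999
grasp_force: 0.0
```

Emit:
{"fn": "servo_tool", "kwargs": {"plan": [{"x": -0.1, "y": 0.1, "z": 0, "rx": 0, "ry": 0, "rz": 0, "hand": -1}, {"x": -0.2, "y": 0.2, "z": 0, "rx": 0, "ry": 0, "rz": 0, "hand": -1}, {"x": -0.3, "y": 0.3, "z": 0, "rx": 0, "ry": 0, "rz": 0, "hand": -1}, {"x": -0.4, "y": 0.4, "z": 0, "rx": 0, "ry": 0, "rz": 0, "hand": -1}, {"x": -0.5, "y": 0.5, "z": 0, "rx": 0, "ry": 0, "rz": 0, "hand": -1}, {"x": -0.6, "y": 0.6, "z": 0, "rx": 0, "ry": 0, "rz": 0, "hand": -1}, {"x": -0.7, "y": 0.7, "z": 0, "rx": 0, "ry": 0, "rz": 0, "hand": -1}, {"x": -0.8, "y": 0.8, "z": 0, "rx": 0, "ry": 0, "rz": 0, "hand": -1}, {"x": -0.9, "y": 0.9, "z": 0, "rx": 0, "ry": 0, "rz": 0, "hand": -1}, {"x": -1, "y": 1, "z": 0, "rx": 0, "ry": 0, "rz": 0, "hand": -1}]}}

```text
time: 3.05
eef_pos: [0.5466, 0.1691, 0.2394]
tcp_rot: [0.0, 0.773, 0.634, 0.0]
wrist_force: [0.5, 0.1, -0.1]
finger_gap: 0.996
grasp_force: 0.0
```

Emit:
{"fn": "servo_tool", "kwargs": {"plan": [{"x": -0.07, "y": 0.1, "z": 0.06, "rx": 0, "ry": 0, "rz": 0, "hand": -1}, {"x": -0.14, "y": 0.2, "z": 0.12, "rx": 0, "ry": 0, "rz": 0, "hand": -1}, {"x": -0.21, "y": 0.3, "z": 0.2, "rx": 0, "ry": 0, "rz": 0, "hand": -1}, {"x": -0.28, "y": 0.4, "z": 0.26, "rx": 0, "ry": 0, "rz": 0, "hand": -1}, {"x": -0.35, "y": 0.5, "z": 0.32, "rx": 0, "ry": 0, "rz": 0, "hand": -1}, {"x": -0.43, "y": 0.56, "z": 0.4, "rx": 0, "ry": 0, "rz": 0, "hand": -1}, {"x": -0.43, "y": 0.56, "z": 0.4, "rx": 0, "ry": 0, "rz": 0, "hand": -1}, {"x": -0.43, "y": 0.56, "z": 0.4, "rx": 0, "ry": 0, "rz": 0, "hand": -1}, {"x": -0.43, "y": 0.56, "z": 0.4, "rx": 0, "ry": 0, "rz": 0, "hand": -1}, {"x": -0.43, "y": 0.56, "z": 0.4, "rx": 0, "ry": 0, "rz": 0, "hand": -1}]}}

```text
time: 4.05
eef_pos: [0.6392, 0.0647, 0.1605]
tcp_rot: [0.0, 0.773, 0.635, 0.001]
wrist_force: [-0.1, -0.0, 0.0]
finger_gap: 0.998
grasp_force: 0.0
```

Run:
```python
from h import *
w=imaging.get_calibration("wrist"); im=imaging.snapshot("wrist"); cv2.imwrite("pics/w2.png",im[:,:,::-1])
s=sensors.state(); print(s["time"],s["eef_pos"],s["tcp_rot"],s["wrist_force"])
import pickle; pickle.dump(w,open("w2.pkl","wb"))
for k in ["snap_button","stop_tube","batten"]:
    for d in nets.trace("wrist",k)[:2]: print(k,round(d["confidence"],2),np.round(d["extent"],1))
```

```text
4.1 [0.63921125 0.06467404 0.16038126] [4.53748986e-04 7.72758689e-01 6.34699450e-01 6.41769697e-04] [ 0.04441797 -0.48732044 -0.19415867]
snap_button 0.5 [220.9 104.    7.6   9.5]
snap_button 0.44 [159.2 235.4  65.7 294.5]
stop_tube 0.86 [166.7 110.4 136.4 220.8]
batten 0.91 [158.4 234.2  69.9 290.8]
batten 0.61 [110.5 236.   40.3 104.7]
```

View pics/w2.png

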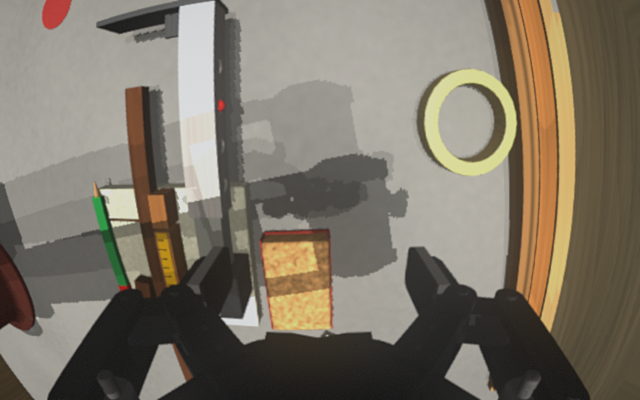

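The wrist view shows the red button at (221,104), the tube running up to its end at (200,5), and the strip end at (136,88). I'll enlarge the tube's side face to find the holes.

Run:
```python
import cv2
a=cv2.imread("pics/w2.png")[0:250,120:270]; a=cv2.convertScaleAbs(a,alpha=1.6,beta=10)
a=cv2.rotate(a,cv2.ROTATE_90_CLOCKWISE); cv2.imwrite("pics/w2c.png",cv2.resize(a,None,fx=3.2,fy=3.2,interpolation=cv2.INTER_CUBIC))
```

```text
(no output)
```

View pics/w2c.png

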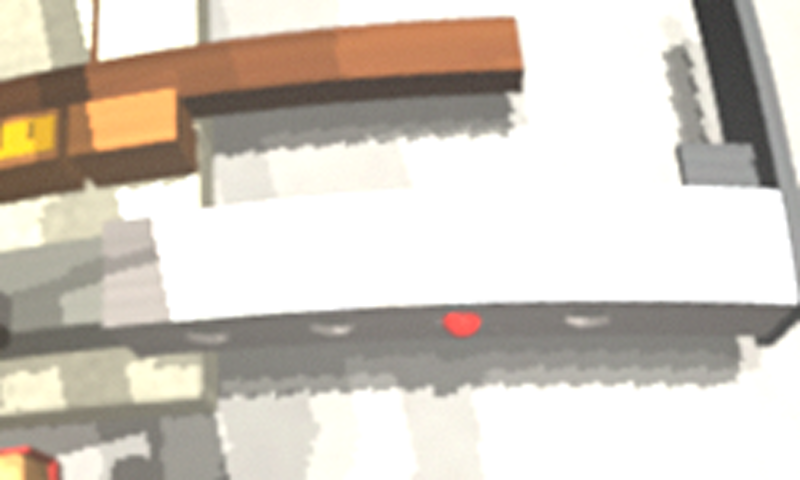

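Four holes show along the tube, at crop columns 588, 462 (the button), 333 (the next hole) and 208. I'll fit the jig pose and the hole pitch.

```bash
cat > fit.py <<'E'
from h import *
import pickle; from scipy.optimize import least_squares
w=pickle.load(open("w2.pkl","rb"))
f=lambda X,Y:(120+Y/3.2,249-X/3.2)
J=np.array([[.050,.046,.065],[.080,.046,.065],[0,.055,.048],[.018,.055,.048],[.0845,.130,.050],[.050,.215,.065],[.080,.217,.065]])
U=np.array([f(152,221),f(170,321),f(178,89),f(180,143),f(462,324),f(782,187),f(797,304)])
def W(p,J): c,s=np.cos(p[2]),np.sin(p[2]); J=np.atleast_2d(J); return np.c_[p[0]+c*J[:,0]-s*J[:,1],p[1]+s*J[:,0]+c*J[:,1],J[:,2]]
s=least_squares(lambda p:(proj(w,W(p,J),True)-U).ravel(),[.478,.044,-.197],loss="soft_l1")
p=s.x
if __name__=="__main__":
    print("jig",p.round(4),np.degrees(p[2]).round(2)); print((proj(w,W(p,J),True)-U).round(1).tolist())
    n=np.array([np.cos(p[2]),np.sin(p[2]),0])
    for X,Y in [(588,321),(462,323),(333,328),(208,338)]:
        o,d=ray(w,*f(X,Y),True); a=W(p,[.080,0,.05])[0]; q=o+d*((a-o)@n)/(d@n)-W(p,[0,0,0])[0]
        print("hole y",(q@[-n[1],n[0],0]).round(4),"z",q[2].round(4))
    for X,Y in [(515,18),(522,72)]:
        q=onz(w,*f(X,Y),.037,True)-[p[0],p[1],0]; print("batten end corner jig",(q@n).round(4),(q@[-n[1],n[0],0]).round(4))
    t=imaging.get_calibration("top"); print("top pred",proj(t,W(p,[[.0845,.13,.05],[.065,-.0355,.074],[.065,.221,.065]])).round(1).tolist())
    print("grip",W(p,[.065,.130,.1])[0], rel(W(p,[.065,.130,.1])[0],p[2]))
E
python3 fit.py
```

```text
jig [ 0.4743  0.0436 -0.1811] -10.38
[[-0.6, 6.7], [1.4, 12.2], [-0.7, -0.0], [-1.4, 0.2], [3.8, -2.0], [0.4, -0.2], [-1.3, -3.9]]
hole y 0.1618 z 0.0459
hole y 0.1287 z 0.047
hole y 0.0953 z 0.0485
hole y 0.0619 z 0.0482
batten end corner jig -0.0208 0.1551
batten end corner jig -0.001 0.1543
top pred [[268.1, 205.2], [320.8, 221.1], [236.5, 206.2]]
grip [0.56164724 0.15975666 0.1       ] (array([ 0.3921, -0.4732,  0.2994]), array([ 0.0003, -0.0001, -0.0047]))
```

```bash
sed -i 's/^J=.*/&\nJ=J[2:]/; s/^U=.*/&\nU=U[2:]/' fit.py; python3 fit.py
```

```text
jig [ 0.4738  0.043  -0.185 ] -10.6
[[-0.7, 0.7], [-1.4, 1.1], [4.0, -0.8], [0.9, 0.7], [-0.7, -2.9]]
hole y 0.1627 z 0.0468
hole y 0.1297 z 0.0475
hole y 0.0963 z 0.0486
hole y 0.0628 z 0.0479
batten end corner jig -0.0211 0.1557
batten end corner jig -0.0013 0.1549
top pred [[268.4, 205.2], [321.1, 221.4], [236.8, 206.0]]
grip [0.56164423 0.1588022  0.1       ] (array([ 0.3874, -0.4723,  0.2994]), array([ 0.0003, -0.0001, -0.0035]))
```

Emit:
{"fn": "servo_tool", "kwargs": {"plan": [{"x": 0.1, "y": -0.12, "z": 0, "rx": 0, "ry": 0, "rz": -0.002, "hand": -1}, {"x": 0.2, "y": -0.24, "z": 0, "rx": 0, "ry": 0, "rz": -0.002, "hand": -1}, {"x": 0.3, "y": -0.36, "z": 0, "rx": 0, "ry": 0, "rz": -0.002, "hand": -1}, {"x": 0.387, "y": -0.472, "z": 0.1, "rx": 0, "ry": 0, "rz": -0.002, "hand": -1}, {"x": 0.387, "y": -0.472, "z": 0.2, "rx": 0, "ry": 0, "rz": -0.002, "hand": -1}, {"x": 0.387, "y": -0.472, "z": 0.3, "rx": 0, "ry": 0, "rz": -0.002, "hand": -1}, {"x": 0.387, "y": -0.472, "z": 0.3, "rx": 0, "ry": 0, "rz": -0.002, "hand": -1}, {"x": 0.387, "y": -0.472, "z": 0.3, "rx": 0, "ry": 0, "rz": -0.002, "hand": -1}, {"x": 0.387, "y": -0.472, "z": 0.3, "rx": 0, "ry": 0, "rz": -0.002, "hand": -1}, {"x": 0.387, "y": -0.472, "z": 0.3, "rx": 0, "ry": 0, "rz": -0.002, "hand": -1}]}}

```text
time: 5.25
eef_pos: [0.5628, 0.1583, 0.101]
tcp_rot: [0.001, 0.771, 0.637, 0.001]
wrist_force: [-0.6, -0.5, 0.7]
finger_gap: 1.0
grasp_force: 0.0
```

Run:
```python
from h import *
w=imaging.get_calibration("wrist"); im=imaging.snapshot("wrist"); cv2.imwrite("pics/w3.png",im[:,:,::-1])
import pickle; pickle.dump(w,open("w3.pkl","wb"))
p,r=tool(); print(p.round(4),np.degrees(np.arctan2(*r.apply([0,1,0])[1::-1])))
from fit import W,p as jp
print(proj(w,W(jp,[[.05,.215,.065],[.08,.215,.065],[.05,.16,.065],[.08,.16,.065],[.0845,.13,.05]]),True).round(1).tolist())
```

```text
[0.5626 0.1583 0.1008] -10.917831741021752
[[287.9, 84.3], [343.0, 84.0], [289.7, 182.0], [342.4, 181.7], [346.7, 221.5]]
```

View pics/w3.png

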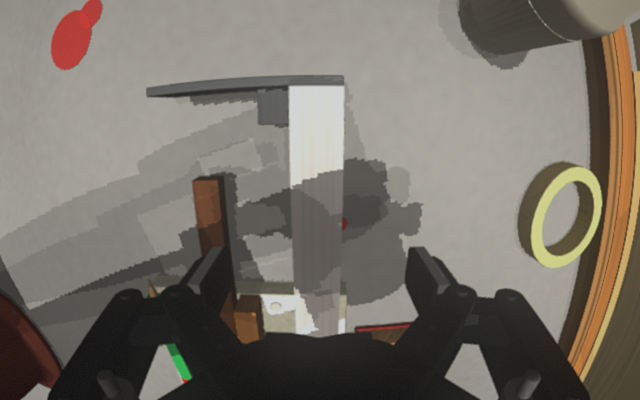

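The prediction matches the picture: tube edges at 289 and 344 at row 84, button at (344,223). The tool is about 1 mm too far in +x. Descending and squeezing next.

Emit:
{"fn": "servo_tool", "kwargs": {"plan": [{"x": 0, "y": -0.005, "z": 0.06, "rx": 0, "ry": 0, "rz": 0, "hand": -1}, {"x": 0, "y": -0.005, "z": 0.12, "rx": 0, "ry": 0, "rz": 0, "hand": -1}, {"x": 0, "y": -0.005, "z": 0.18, "rx": 0, "ry": 0, "rz": 0, "hand": -1}, {"x": 0, "y": -0.005, "z": 0.24, "rx": 0, "ry": 0, "rz": 0, "hand": -1}, {"x": 0, "y": -0.005, "z": 0.28, "rx": 0, "ry": 0, "rz": 0, "hand": -1}, {"x": 0, "y": -0.005, "z": 0.31, "rx": 0, "ry": 0, "rz": 0, "hand": -1}, {"x": 0, "y": -0.005, "z": 0.31, "rx": 0, "ry": 0, "rz": 0, "hand": -0.3}, {"x": 0, "y": -0.005, "z": 0.31, "rx": 0, "ry": 0, "rz": 0, "hand": 0}, {"x": 0, "y": -0.005, "z": 0.31, "rx": 0, "ry": 0, "rz": 0, "hand": 0}, {"x": 0, "y": -0.005, "z": 0.31, "rx": 0, "ry": 0, "rz": 0, "hand": 0}], "squeeze": 25}}

```text
time: 6.3
eef_pos: [0.5612, 0.1585, 0.038]
tcp_rot: [0.0, 0.771, 0.637, 0.001]
wrist_force: [0.4, -0.4, -0.3]
finger_gap: 0.503
grasp_force: 0.0
```

Emit:
{"fn": "servo_tool", "kwargs": {"plan": [{"x": 0, "y": 0, "z": 0, "rx": 0, "ry": 0, "rz": 0, "hand": 0.1}, {"x": 0, "y": 0, "z": 0, "rx": 0, "ry": 0, "rz": 0, "hand": 0.2}, {"x": 0, "y": 0, "z": 0, "rx": 0, "ry": 0, "rz": 0, "hand": 0.3}, {"x": 0, "y": 0, "z": 0, "rx": 0, "ry": 0, "rz": 0, "hand": 0.4}, {"x": 0, "y": 0, "z": 0, "rx": 0, "ry": 0, "rz": 0, "hand": 1}, {"x": 0, "y": 0, "z": 0, "rx": 0, "ry": 0, "rz": 0, "hand": 1}, {"x": 0, "y": 0, "z": 0, "rx": 0, "ry": 0, "rz": 0, "hand": 1}, {"x": 0, "y": 0, "z": 0, "rx": 0, "ry": 0, "rz": 0, "hand": 1}, {"x": 0, "y": 0, "z": 0, "rx": 0, "ry": 0, "rz": 0, "hand": 1}, {"x": 0, "y": 0, "z": 0, "rx": 0, "ry": 0, "rz": 0, "hand": 1}], "squeeze": 25}}

```text
time: 7.3
eef_pos: [0.5618, 0.1585, 0.0387]
tcp_rot: [0.001, 0.771, 0.637, 0.001]
wrist_force: [2.2, -0.6, 5.6]
finger_gap: 0.35
grasp_force: 25.1
```

The opening is about 29.8 mm, so the button is flush. Now I draw the tube out gently.

Emit:
{"fn": "servo_tool", "kwargs": {"plan": [{"x": 0.004, "y": 0, "z": 0, "rx": 0, "ry": 0, "rz": 0, "hand": 1}, {"x": 0.008, "y": 0, "z": 0, "rx": 0, "ry": 0, "rz": 0, "hand": 1}, {"x": 0.012, "y": 0, "z": 0, "rx": 0, "ry": 0, "rz": 0, "hand": 1}, {"x": 0.016, "y": 0, "z": 0, "rx": 0, "ry": 0, "rz": 0, "hand": 1}, {"x": 0.02, "y": 0, "z": 0, "rx": 0, "ry": 0, "rz": 0, "hand": 1}, {"x": 0.025, "y": 0, "z": 0, "rx": 0, "ry": 0, "rz": 0, "hand": 1}, {"x": 0.03, "y": 0, "z": 0, "rx": 0, "ry": 0, "rz": 0, "hand": 1}, {"x": 0.035, "y": 0, "z": 0, "rx": 0, "ry": 0, "rz": 0, "hand": 1}, {"x": 0.04, "y": 0, "z": 0, "rx": 0, "ry": 0, "rz": 0, "hand": 1}, {"x": 0.04, "y": 0, "z": 0, "rx": 0, "ry": 0, "rz": 0, "hand": 1}], "squeeze": 25}}

```text
time: 8.3
eef_pos: [0.5627, 0.163, 0.0387]
tcp_rot: [0.002, 0.771, 0.637, -0.002]
wrist_force: [-1.5, -13.7, 9.8]
finger_gap: 0.348
grasp_force: 24.9
```

Emit:
{"fn": "servo_tool", "kwargs": {"plan": [{"x": 0.003, "y": 0, "z": 0, "rx": 0, "ry": 0, "rz": 0, "hand": 1}, {"x": 0.006, "y": 0, "z": 0, "rx": 0, "ry": 0, "rz": 0, "hand": 1}, {"x": 0.009, "y": 0, "z": 0, "rx": 0, "ry": 0, "rz": 0, "hand": 1}, {"x": 0.012, "y": 0, "z": 0, "rx": 0, "ry": 0, "rz": 0, "hand": 1}, {"x": 0.015, "y": 0, "z": 0, "rx": 0, "ry": 0, "rz": 0, "hand": 1}, {"x": 0.018, "y": 0, "z": 0, "rx": 0, "ry": 0, "rz": 0, "hand": 1}, {"x": 0.021, "y": 0, "z": 0, "rx": 0, "ry": 0, "rz": 0, "hand": 1}, {"x": 0.024, "y": 0, "z": 0, "rx": 0, "ry": 0, "rz": 0, "hand": 1}, {"x": 0.027, "y": 0, "z": 0, "rx": 0, "ry": 0, "rz": 0, "hand": 1}, {"x": 0.03, "y": 0, "z": 0, "rx": 0, "ry": 0, "rz": 0, "hand": 1}], "squeeze": 25}}

```text
time: 9.3
eef_pos: [0.5641, 0.1703, 0.0386]
tcp_rot: [0.002, 0.771, 0.637, -0.001]
wrist_force: [0.1, -6.9, 6.6]
finger_gap: 0.347
grasp_force: 24.7
```

The force has fallen to sliding friction. I'll carry on and then check the plate edge numerically.

Emit:
{"fn": "servo_tool", "kwargs": {"plan": [{"x": 0.006, "y": 0, "z": 0, "rx": 0, "ry": 0, "rz": 0, "hand": 1}, {"x": 0.012, "y": 0, "z": 0, "rx": 0, "ry": 0, "rz": 0, "hand": 1}, {"x": 0.018, "y": 0, "z": 0, "rx": 0, "ry": 0, "rz": 0, "hand": 1}, {"x": 0.024, "y": 0, "z": 0, "rx": 0, "ry": 0, "rz": 0, "hand": 1}, {"x": 0.03, "y": 0, "z": 0, "rx": 0, "ry": 0, "rz": 0, "hand": 1}, {"x": 0.036, "y": 0, "z": 0, "rx": 0, "ry": 0, "rz": 0, "hand": 1}, {"x": 0.042, "y": 0, "z": 0, "rx": 0, "ry": 0, "rz": 0, "hand": 1}, {"x": 0.048, "y": 0, "z": 0, "rx": 0, "ry": 0, "rz": 0, "hand": 1}, {"x": 0.054, "y": 0, "z": 0, "rx": 0, "ry": 0, "rz": 0, "hand": 1}, {"x": 0.06, "y": 0, "z": 0, "rx": 0, "ry": 0, "rz": 0, "hand": 1}], "squeeze": 25}}

```text
time: 10.3
eef_pos: [0.5663, 0.182, 0.0386]
tcp_rot: [0.002, 0.771, 0.637, -0.001]
wrist_force: [-1.2, -6.9, 6.4]
finger_gap: 0.35
grasp_force: 24.7
```

```bash
cat > plate.py <<'E'
from fit import *
def plate(w,im):
    g=cv2.cvtColor(im,cv2.COLOR_RGB2GRAY).astype(float); out=[]
    for x in (.057,.065,.073):
        ys=np.arange(.19,.29,.00025); uv=proj(w,W(p,np.c_[0*ys+x,ys,0*ys+.065]),True).astype(np.float32)
        v=cv2.remap(g.astype(np.float32),uv[:,0].copy(),uv[:,1].copy(),cv2.INTER_LINEAR).ravel()
        v=cv2.GaussianBlur(v[:,None],(1,9),0).ravel(); d=np.gradient(v); i=np.nanargmin(d); out.append(ys[i])
    return np.round(out,4)
if __name__=="__main__":
    print("start",plate(pickle.load(open("w3.pkl","rb")),cv2.imread("pics/w3.png")[:,:,::-1].copy()))
    c=imaging.get_calibration("wrist"); im=imaging.snapshot("wrist"); cv2.imwrite("pics/w4.png",im[:,:,::-1])
    print("now",plate(c,im)); s=sensors.state(); q=s["eef_pos"]-W(p,[0,0,0])[0]; print("tcp jig",q[0]*np.cos(p[2])+q[1]*np.sin(p[2]),-q[0]*np.sin(p[2])+q[1]*np.cos(p[2]))
    for k in ("snap_button",):
        for d in nets.trace("wrist",k)[:2]: print(k,round(d["confidence"],2),np.round(d["extent"],1))
E
python3 plate.py
```

```text
start [0.2645 0.2643 0.2643]
now [0.2655 0.2655 0.2655]
tcp jig 0.06534798280428628 0.1540474920839736
```

```bash
sed -i 's/        v=cv2.GaussianBlur/        v[uv[:,1]<6]=np.nan\n&/' plate.py; sed -i 's/    c=imaging.*/    c=imaging.get_calibration("wrist"); im=imaging.snapshot("wrist"); cv2.imwrite("pics\/w5.png",im[:,:,::-1])/' plate.py; python3 plate.py
```

```text
start [0.2143 0.2143 0.2143]
now [0.2388 0.2388 0.2385]
tcp jig 0.06532942165905442 0.15424617195788584
```

The tube has moved 24 mm with no slip, so about 9 mm remain.

Emit:
{"fn": "servo_tool", "kwargs": {"plan": [{"x": 0.004, "y": 0, "z": 0, "rx": 0, "ry": 0, "rz": 0, "hand": 1}, {"x": 0.008, "y": 0, "z": 0, "rx": 0, "ry": 0, "rz": 0, "hand": 1}, {"x": 0.012, "y": 0, "z": 0, "rx": 0, "ry": 0, "rz": 0, "hand": 1}, {"x": 0.015, "y": 0, "z": 0, "rx": 0, "ry": 0, "rz": 0, "hand": 1}, {"x": 0.018, "y": 0, "z": 0, "rx": 0, "ry": 0, "rz": 0, "hand": 1}, {"x": 0.021, "y": 0, "z": 0, "rx": 0, "ry": 0, "rz": 0, "hand": 1}, {"x": 0.024, "y": 0, "z": 0, "rx": 0, "ry": 0, "rz": 0, "hand": 1}, {"x": 0.027, "y": 0, "z": 0, "rx": 0, "ry": 0, "rz": 0, "hand": 1}, {"x": 0.03, "y": 0, "z": 0, "rx": 0, "ry": 0, "rz": 0, "hand": 1}, {"x": 0.03, "y": 0, "z": 0, "rx": 0, "ry": 0, "rz": 0, "hand": 1}], "squeeze": 25}}

```text
time: 11.5
eef_pos: [0.5677, 0.1896, 0.0387]
tcp_rot: [0.001, 0.771, 0.637, 0.0]
wrist_force: [0.7, -1.0, 5.7]
finger_gap: 0.343
grasp_force: 24.5
```

Emit:
{"fn": "servo_tool", "kwargs": {"plan": [{"x": 0.001, "y": 0, "z": 0, "rx": 0, "ry": 0, "rz": 0, "hand": 1}, {"x": 0.002, "y": 0, "z": 0, "rx": 0, "ry": 0, "rz": 0, "hand": 1}, {"x": 0.003, "y": 0, "z": 0, "rx": 0, "ry": 0, "rz": 0, "hand": 1}, {"x": 0.004, "y": 0, "z": 0, "rx": 0, "ry": 0, "rz": 0, "hand": 1}, {"x": 0.005, "y": 0, "z": 0, "rx": 0, "ry": 0, "rz": 0, "hand": 1}, {"x": 0.006, "y": 0, "z": 0, "rx": 0, "ry": 0, "rz": 0, "hand": 1}, {"x": 0.007, "y": 0, "z": 0, "rx": 0, "ry": 0, "rz": 0, "hand": 1}, {"x": 0.008, "y": 0, "z": 0, "rx": 0, "ry": 0, "rz": 0, "hand": 1}, {"x": 0.009, "y": 0, "z": 0, "rx": 0, "ry": 0, "rz": 0, "hand": 1}, {"x": 0.01, "y": 0, "z": 0, "rx": 0, "ry": 0, "rz": 0, "hand": 1}], "squeeze": 25}}

```text
time: 12.5
eef_pos: [0.568, 0.1909, 0.0387]
tcp_rot: [0.001, 0.771, 0.637, -0.0]
wrist_force: [-0.1, -4.1, 7.2]
finger_gap: 0.345
grasp_force: 24.6
```

Emit:
{"fn": "servo_tool", "kwargs": {"plan": [{"x": 0.001, "y": 0, "z": 0, "rx": 0, "ry": 0, "rz": 0, "hand": 1}, {"x": 0.002, "y": 0, "z": 0, "rx": 0, "ry": 0, "rz": 0, "hand": 1}, {"x": 0.003, "y": 0, "z": 0, "rx": 0, "ry": 0, "rz": 0, "hand": 1}, {"x": 0.004, "y": 0, "z": 0, "rx": 0, "ry": 0, "rz": 0, "hand": 1}, {"x": 0.005, "y": 0, "z": 0, "rx": 0, "ry": 0, "rz": 0, "hand": 1}, {"x": 0.006, "y": 0, "z": 0, "rx": 0, "ry": 0, "rz": 0, "hand": 1}, {"x": 0.007, "y": 0, "z": 0, "rx": 0, "ry": 0, "rz": 0, "hand": 1}, {"x": 0.008, "y": 0, "z": 0, "rx": 0, "ry": 0, "rz": 0, "hand": 1}, {"x": 0.008, "y": 0, "z": 0, "rx": 0, "ry": 0, "rz": 0, "hand": 1}, {"x": 0.008, "y": 0, "z": 0, "rx": 0, "ry": 0, "rz": 0, "hand": 1}], "squeeze": 25}}

```text
time: 13.5
eef_pos: [0.5682, 0.1922, 0.0387]
tcp_rot: [0.001, 0.771, 0.637, -0.0]
wrist_force: [0.8, -5.1, 6.5]
finger_gap: 0.352
grasp_force: 24.6
```

```bash
sed -i 's/w5.png/w6.png/' plate.py; python3 plate.py
```

```text
start [0.2143 0.2143 0.2143]
now [0.2485 0.2485 0.2485]
tcp jig 0.06531777475943966 0.1640704141096033
snap_button 0.46 [220.2 196.3 281.7 278. ]
snap_button 0.37 [354.4 327.6   5.9   7.2]
```

Run:
```python
from fit import *
c=imaging.get_calibration("wrist"); print(proj(c,W(p,[[.08,.13,.05],[.0845,.13,.05]]),True))
a=cv2.imread("pics/w6.png")[270:370,280:420]; cv2.imwrite("pics/w6c.png",cv2.resize(a,None,fx=5,fy=5,interpolation=cv2.INTER_CUBIC))
```

```text
[[347.54365067 326.50207853]
 [356.2454297  326.20855191]]
```

View pics/w6c.png

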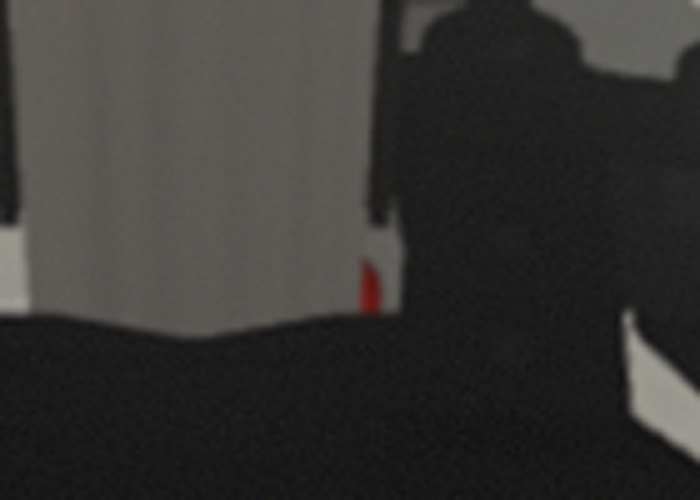

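The crop shows the red dome proud of the tube at about (356,328), exactly where a fully out tip is predicted, so it has clicked into the next hole. Now I release, lift, and head for the strip's tail.

Emit:
{"fn": "servo_tool", "kwargs": {"plan": [{"x": -0.004, "y": 0, "z": 0, "rx": 0, "ry": 0, "rz": 0, "hand": 1}, {"x": -0.004, "y": 0, "z": 0, "rx": 0, "ry": 0, "rz": 0, "hand": -1}, {"x": -0.004, "y": 0, "z": 0, "rx": 0, "ry": 0, "rz": 0, "hand": -1}, {"x": -0.004, "y": 0, "z": 0, "rx": 0, "ry": 0, "rz": 0, "hand": -1}, {"x": -0.004, "y": 0, "z": 0, "rx": 0, "ry": 0, "rz": 0, "hand": -1}, {"x": -0.004, "y": 0, "z": 0, "rx": 0, "ry": 0, "rz": 0, "hand": -1}, {"x": -0.004, "y": 0, "z": -0.15, "rx": 0, "ry": 0, "rz": 0, "hand": -1}, {"x": -0.004, "y": 0, "z": -0.3, "rx": 0, "ry": 0, "rz": 0, "hand": -1}, {"x": -0.004, "y": 0, "z": -0.5, "rx": 0, "ry": 0, "rz": 0, "hand": -1}, {"x": -0.004, "y": 0, "z": -0.6, "rx": 0, "ry": 0, "rz": 0, "hand": -1}]}}

```text
time: 14.6
eef_pos: [0.5688, 0.193, 0.1613]
tcp_rot: [0.001, 0.771, 0.637, 0.002]
wrist_force: [0.5, 0.9, 0.3]
finger_gap: 0.996
grasp_force: 0.0
```

Emit:
{"fn": "servo_tool", "kwargs": {"plan": [{"x": -0.1, "y": -0.04, "z": 0, "rx": 0, "ry": 0, "rz": 0, "hand": -1}, {"x": -0.2, "y": -0.08, "z": 0, "rx": 0, "ry": 0, "rz": 0, "hand": -1}, {"x": -0.3, "y": -0.12, "z": 0, "rx": 0, "ry": 0, "rz": 0, "hand": -1}, {"x": -0.4, "y": -0.16, "z": 0, "rx": 0, "ry": 0, "rz": 0, "hand": -1}, {"x": -0.5, "y": -0.2, "z": 0, "rx": 0, "ry": 0, "rz": 0, "hand": -1}, {"x": -0.6, "y": -0.24, "z": 0, "rx": 0, "ry": 0, "rz": 0, "hand": -1}, {"x": -0.7, "y": -0.28, "z": 0, "rx": 0, "ry": 0, "rz": 0, "hand": -1}, {"x": -0.8, "y": -0.32, "z": 0, "rx": 0, "ry": 0, "rz": 0, "hand": -1}, {"x": -0.9, "y": -0.36, "z": 0, "rx": 0, "ry": 0, "rz": 0, "hand": -1}, {"x": -1, "y": -0.38, "z": 0, "rx": 0, "ry": 0, "rz": 0, "hand": -1}]}}

```text
time: 15.6
eef_pos: [0.4539, 0.0101, 0.1572]
tcp_rot: [-0.0, 0.771, 0.637, -0.0]
wrist_force: [0.7, -0.9, 0.4]
finger_gap: 1.002
grasp_force: 0.0
```

Emit:
{"fn": "servo_tool", "kwargs": {"plan": [{"x": -0.1, "y": 0, "z": 0, "rx": 0, "ry": 0, "rz": 0, "hand": -1}, {"x": -0.2, "y": 0, "z": 0, "rx": 0, "ry": 0, "rz": 0, "hand": -1}, {"x": -0.3, "y": 0, "z": 0, "rx": 0, "ry": 0, "rz": 0, "hand": -1}, {"x": -0.4, "y": 0, "z": 0, "rx": 0, "ry": 0, "rz": 0, "hand": -1}, {"x": -0.5, "y": 0, "z": 0, "rx": 0, "ry": 0, "rz": 0, "hand": -1}, {"x": -0.6, "y": 0, "z": 0, "rx": 0, "ry": 0, "rz": 0, "hand": -1}, {"x": -0.7, "y": 0, "z": 0, "rx": 0, "ry": 0, "rz": 0, "hand": -1}, {"x": -0.8, "y": 0, "z": 0, "rx": 0, "ry": 0, "rz": 0, "hand": -1}, {"x": -0.92, "y": 0, "z": 0, "rx": 0, "ry": 0, "rz": 0, "hand": -1}, {"x": -0.92, "y": 0, "z": 0, "rx": 0, "ry": 0, "rz": 0, "hand": -1}]}}

```text
time: 16.6
eef_pos: [0.4196, -0.1718, 0.1574]
tcp_rot: [0.0, 0.772, 0.636, -0.0]
wrist_force: [-0.4, 0.3, 0.0]
finger_gap: 0.997
grasp_force: 0.0
```

Run:
```python
from fit import *
c=imaging.get_calibration("wrist"); im=imaging.snapshot("wrist"); cv2.imwrite("pics/w7.png",im[:,:,::-1])
pickle.dump(c,open("w7.pkl","wb"))
s=sensors.state(); q=s["eef_pos"]-W(p,[0,0,0])[0]; print(s["eef_pos"],"tcp jig",q[0]*np.cos(p[2])+q[1]*np.sin(p[2]),-q[0]*np.sin(p[2])+q[1]*np.cos(p[2]))
P,r=tool(); print("yaw",np.degrees(np.arctan2(*r.apply([0,1,0])[1::-1])))
for d in nets.trace("wrist","batten")[:2]:
    print(round(d["confidence"],2),np.round(d["extent"],1)); m=d["pixels"]
    for row in (120,160,200,240,280):
        x=np.flatnonzero(m[row]); 
        if len(x): print(row,x.min(),x.max(),(onz(c,x.mean(),row,.037,True)[:2]).round(4))
n=nets.trace("top","batten") if imaging.snapshot("top") is not None else 0
t=imaging.get_calibration("top"); m=n[0]["pixels"]; vs,us=np.nonzero(m); print("top tail",us.max(),vs[us==us.max()].mean(),onz(t,us.max()+.5,vs[us==us.max()].mean(),.037))
print("tail pred",W(p,[-.011,-.2447,.037]))
```

```text
[ 0.41973517 -0.17070105  0.1572977 ] tcp jig -0.013876601811841166 -0.21998436261760715
yaw -11.034242874499027
0.57 [315.5 108.6  33.2 216.8]
120 305 329 [ 0.4303 -0.1108]
160 304 329 [ 0.4235 -0.1435]
200 307 329 [ 0.418 -0.178]
top tail 372 255.5 [ 0.42628279 -0.15997271  0.037     ]
tail pred [[ 0.41801634 -0.19552409  0.037     ]]
```

View pics/w7.png

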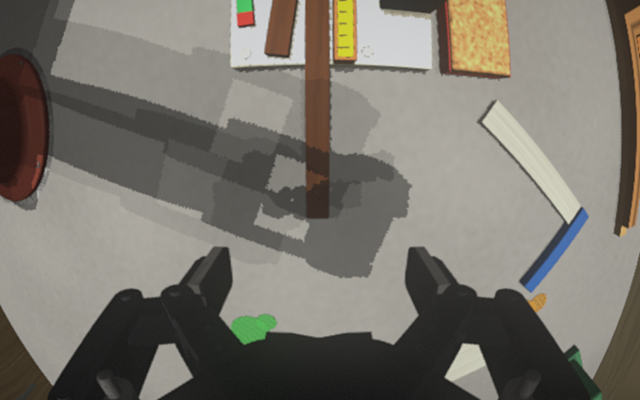

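The strip's tail end is at (317,217), and the strip is centred and parallel to the tool. I'll descend 14 mm inside the tail and grip lightly.

Emit:
{"fn": "servo_tool", "kwargs": {"plan": [{"x": -0.04, "y": -0.002, "z": 0.12, "rx": 0, "ry": 0, "rz": 0, "hand": -1}, {"x": -0.04, "y": -0.002, "z": 0.24, "rx": 0, "ry": 0, "rz": 0, "hand": -1}, {"x": -0.04, "y": -0.002, "z": 0.36, "rx": 0, "ry": 0, "rz": 0, "hand": -0.5}, {"x": -0.04, "y": -0.002, "z": 0.46, "rx": 0, "ry": 0, "rz": 0, "hand": -0.2}, {"x": -0.04, "y": -0.002, "z": 0.54, "rx": 0, "ry": 0, "rz": 0, "hand": -0.1}, {"x": -0.04, "y": -0.002, "z": 0.62, "rx": 0, "ry": 0, "rz": 0, "hand": 0}, {"x": -0.04, "y": -0.002, "z": 0.66, "rx": 0, "ry": 0, "rz": 0, "hand": 0}, {"x": -0.04, "y": -0.002, "z": 0.675, "rx": 0, "ry": 0, "rz": 0, "hand": 0}, {"x": -0.04, "y": -0.002, "z": 0.675, "rx": 0, "ry": 0, "rz": 0, "hand": 0.2}, {"x": -0.04, "y": -0.002, "z": 0.675, "rx": 0, "ry": 0, "rz": 0, "hand": 0.35}], "squeeze": 20}}

```text
time: 17.8
eef_pos: [0.4187, -0.1781, 0.0232]
tcp_rot: [0.001, 0.771, 0.637, 0.0]
wrist_force: [0.9, -0.1, 0.2]
finger_gap: 0.329
grasp_force: 0.0
```

Emit:
{"fn": "servo_tool", "kwargs": {"plan": [{"x": 0, "y": 0, "z": 0, "rx": 0, "ry": 0, "rz": 0, "hand": 0.42}, {"x": 0, "y": 0, "z": 0, "rx": 0, "ry": 0, "rz": 0, "hand": 0.48}, {"x": 0, "y": 0, "z": 0, "rx": 0, "ry": 0, "rz": 0, "hand": 0.54}, {"x": 0, "y": 0, "z": 0, "rx": 0, "ry": 0, "rz": 0, "hand": 0.6}, {"x": 0, "y": 0, "z": 0, "rx": 0, "ry": 0, "rz": 0, "hand": 1}, {"x": 0, "y": 0, "z": 0, "rx": 0, "ry": 0, "rz": 0, "hand": 1}, {"x": 0, "y": 0, "z": 0, "rx": 0, "ry": 0, "rz": 0, "hand": 1}, {"x": 0, "y": 0, "z": 0, "rx": 0, "ry": 0, "rz": 0, "hand": 1}, {"x": 0, "y": 0, "z": 0, "rx": 0, "ry": 0, "rz": 0, "hand": 1}, {"x": 0, "y": 0, "z": 0, "rx": 0, "ry": 0, "rz": 0, "hand": 1}], "squeeze": 20}}

```text
time: 18.8
eef_pos: [0.4182, -0.1779, 0.0224]
tcp_rot: [0.0, 0.771, 0.637, 0.0]
wrist_force: [0.3, -1.0, 1.9]
finger_gap: 0.231
grasp_force: 22.3
```

```bash
cat > bat.py <<'E'
from fit import *
c=imaging.get_calibration("wrist"); im=imaging.snapshot("wrist"); s=sensors.state(); print(s["time"],s["eef_pos"].round(4),s["wrist_force"].round(1),s["torque"].round(2),s["finger_gap"],s["grasp_force"])
cv2.imwrite("pics/b%d.png"%(s["time"]*100),im[:,:,::-1])
q=s["eef_pos"]-W(p,[0,0,0])[0]; print("tcp jig",q[0]*np.cos(p[2])+q[1]*np.sin(p[2]),-q[0]*np.sin(p[2])+q[1]*np.cos(p[2]))
t=imaging.get_calibration("top"); imaging.snapshot("top"); m=nets.trace("top","batten")[0]["pixels"]; vs,us=np.nonzero(m)
P=np.array([onz(t,u,v,.037)[:2] for u,v in zip(us,vs)])-p[:2]; a=P@[-np.sin(p[2]),np.cos(p[2])]; x=P@[np.cos(p[2]),np.sin(p[2])]
k=np.polyfit(a,x,1); print("top batten jig y",a.min().round(4),a.max().round(4),"yaw rel jig deg",np.degrees(-k[0]).round(2),"x at y=0",k[1].round(4))
E
python3 bat.py
```

```text
18.85 [ 0.4182 -0.1779  0.0224] [ 0.4 -0.6  1.5] [-0.06 -0.02 -0.06] 0.23119156628513857 22.33139991760254
tcp jig -0.01407822791311717 -0.2273842063581185
top batten jig y -0.191 0.1559 yaw rel jig deg -0.24 x at y=0 -0.0106
```

Emit:
{"fn": "servo_tool", "kwargs": {"plan": [{"x": 0.02, "y": 0, "z": 0, "rx": 0, "ry": 0, "rz": 0, "hand": 1}, {"x": 0.04, "y": 0.001, "z": 0, "rx": 0, "ry": 0, "rz": 0, "hand": 1}, {"x": 0.065, "y": 0.002, "z": 0, "rx": 0, "ry": 0, "rz": 0, "hand": 1}, {"x": 0.09, "y": 0.003, "z": 0, "rx": 0, "ry": 0, "rz": 0, "hand": 1}, {"x": 0.115, "y": 0.003, "z": 0, "rx": 0, "ry": 0, "rz": 0, "hand": 1}, {"x": 0.14, "y": 0.004, "z": 0, "rx": 0, "ry": 0, "rz": 0, "hand": 1}, {"x": 0.165, "y": 0.004, "z": 0, "rx": 0, "ry": 0, "rz": 0, "hand": 1}, {"x": 0.185, "y": 0.005, "z": 0, "rx": 0, "ry": 0, "rz": 0, "hand": 1}, {"x": 0.2, "y": 0.005, "z": 0, "rx": 0, "ry": 0, "rz": 0, "hand": 1}, {"x": 0.2, "y": 0.005, "z": 0, "rx": 0, "ry": 0, "rz": 0, "hand": 1}]}}

```text
time: 19.95
eef_pos: [0.4269, -0.1382, 0.0224]
tcp_rot: [-0.0, 0.771, 0.637, 0.0]
wrist_force: [0.7, -0.1, 2.4]
finger_gap: 0.23
grasp_force: 22.5
```

```bash
python3 bat.py
```

```text
20.0 [ 0.4268 -0.1382  0.0223] [0.4 1.  3.9] [ 0.37 -0.13 -0.07] 0.2253834087445662 22.538284957408905
tcp jig -0.01289201202269842 -0.18674630931894273
top batten jig y -0.139 0.1966 yaw rel jig deg -0.29 x at y=0 -0.0097
```

Emit:
{"fn": "servo_tool", "kwargs": {"plan": [{"x": 0.02, "y": 0, "z": 0, "rx": 0, "ry": 0, "rz": 0, "hand": 1}, {"x": 0.04, "y": 0.001, "z": 0, "rx": 0, "ry": 0, "rz": 0, "hand": 1}, {"x": 0.065, "y": 0.002, "z": 0, "rx": 0, "ry": 0, "rz": 0, "hand": 1}, {"x": 0.09, "y": 0.003, "z": 0, "rx": 0, "ry": 0, "rz": 0, "hand": 1}, {"x": 0.115, "y": 0.003, "z": 0, "rx": 0, "ry": 0, "rz": 0, "hand": 1}, {"x": 0.14, "y": 0.004, "z": 0, "rx": 0, "ry": 0, "rz": 0, "hand": 1}, {"x": 0.165, "y": 0.004, "z": 0, "rx": 0, "ry": 0, "rz": 0, "hand": 1}, {"x": 0.185, "y": 0.005, "z": 0, "rx": 0, "ry": 0, "rz": 0, "hand": 1}, {"x": 0.2, "y": 0.005, "z": 0, "rx": 0, "ry": 0, "rz": 0, "hand": 1}, {"x": 0.2, "y": 0.005, "z": 0, "rx": 0, "ry": 0, "rz": 0, "hand": 1}]}}

```text
time: 21.1
eef_pos: [0.4357, -0.0993, 0.0228]
tcp_rot: [0.0, 0.771, 0.637, 0.0]
wrist_force: [0.5, -1.6, 6.5]
finger_gap: 0.225
grasp_force: 22.9
```

```bash
python3 bat.py
```

```text
21.15 [ 0.4357 -0.0993  0.0228] [-0.7 -0.6  5.4] [-0.13 -0.01  0.  ] 0.22609776682554497 22.89196103811264
tcp jig -0.011295625402670276 -0.14687127204341924
top batten jig y -0.0925 0.238 yaw rel jig deg -0.35 x at y=0 -0.0089
```

Emit:
{"fn": "servo_tool", "kwargs": {"plan": [{"x": 0.005, "y": 0.001, "z": -0.002, "rx": 0, "ry": 0, "rz": 0, "hand": 1}, {"x": 0.01, "y": 0.001, "z": -0.004, "rx": 0, "ry": 0, "rz": 0, "hand": 1}, {"x": 0.015, "y": 0.002, "z": -0.004, "rx": 0, "ry": 0, "rz": 0, "hand": 1}, {"x": 0.02, "y": 0.002, "z": -0.004, "rx": 0, "ry": 0, "rz": 0, "hand": 1}, {"x": 0.024, "y": 0.003, "z": -0.004, "rx": 0, "ry": 0, "rz": 0, "hand": 1}, {"x": 0.028, "y": 0.003, "z": -0.004, "rx": 0, "ry": 0, "rz": 0, "hand": 1}, {"x": 0.032, "y": 0.004, "z": -0.004, "rx": 0, "ry": 0, "rz": 0, "hand": 1}, {"x": 0.036, "y": 0.004, "z": -0.004, "rx": 0, "ry": 0, "rz": 0, "hand": 1}, {"x": 0.04, "y": 0.005, "z": -0.004, "rx": 0, "ry": 0, "rz": 0, "hand": 1}, {"x": 0.04, "y": 0.005, "z": -0.004, "rx": 0, "ry": 0, "rz": 0, "hand": 1}]}}

```text
time: 22.25
eef_pos: [0.4374, -0.0919, 0.023]
tcp_rot: [-0.0, 0.771, 0.637, -0.0]
wrist_force: [-0.8, -2.4, 2.9]
finger_gap: 0.228
grasp_force: 22.6
```

Emit:
{"fn": "servo_tool", "kwargs": {"plan": [{"x": 0.002, "y": 0, "z": 0, "rx": 0, "ry": 0, "rz": 0, "hand": 1}, {"x": 0.004, "y": 0, "z": 0, "rx": 0, "ry": 0, "rz": 0, "hand": 1}, {"x": 0.006, "y": 0, "z": 0, "rx": 0, "ry": 0, "rz": 0, "hand": 1}, {"x": 0.008, "y": 0, "z": 0, "rx": 0, "ry": 0, "rz": 0, "hand": 1}, {"x": 0.01, "y": 0, "z": 0, "rx": 0, "ry": 0, "rz": 0, "hand": 1}, {"x": 0.012, "y": 0, "z": 0, "rx": 0, "ry": 0, "rz": 0, "hand": 1}, {"x": 0.013, "y": 0, "z": 0, "rx": 0, "ry": 0, "rz": 0, "hand": 1}, {"x": 0.014, "y": 0, "z": 0, "rx": 0, "ry": 0, "rz": 0, "hand": 1}, {"x": 0.015, "y": 0, "z": 0, "rx": 0, "ry": 0, "rz": 0, "hand": 1}, {"x": 0.015, "y": 0, "z": 0, "rx": 0, "ry": 0, "rz": 0, "hand": 1}]}}

```text
time: 23.25
eef_pos: [0.438, -0.089, 0.023]
tcp_rot: [-0.0, 0.771, 0.637, -0.0]
wrist_force: [-3.5, -2.9, 3.6]
finger_gap: 0.233
grasp_force: 22.6
```

Emit:
{"fn": "servo_tool", "kwargs": {"plan": [{"x": 0.001, "y": -0.001, "z": 0, "rx": 0, "ry": 0, "rz": 0, "hand": 1}, {"x": 0.002, "y": -0.001, "z": 0, "rx": 0, "ry": 0, "rz": 0, "hand": 1}, {"x": 0.003, "y": -0.001, "z": 0, "rx": 0, "ry": 0, "rz": 0, "hand": 1}, {"x": 0.004, "y": -0.001, "z": 0, "rx": 0, "ry": 0, "rz": 0, "hand": 1}, {"x": 0.005, "y": -0.001, "z": 0, "rx": 0, "ry": 0, "rz": 0, "hand": 1}, {"x": 0.006, "y": -0.001, "z": 0, "rx": 0, "ry": 0, "rz": 0, "hand": 1}, {"x": 0.007, "y": -0.001, "z": 0, "rx": 0, "ry": 0, "rz": 0, "hand": 1}, {"x": 0.008, "y": -0.001, "z": 0, "rx": 0, "ry": 0, "rz": 0, "hand": 1}, {"x": 0.009, "y": -0.001, "z": 0, "rx": 0, "ry": 0, "rz": 0, "hand": 1}, {"x": 0.009, "y": -0.001, "z": 0, "rx": 0, "ry": 0, "rz": 0, "hand": 1}]}}

```text
time: 24.25
eef_pos: [0.4383, -0.0872, 0.023]
tcp_rot: [-0.0, 0.771, 0.637, 0.0]
wrist_force: [-2.3, -0.9, 1.5]
finger_gap: 0.228
grasp_force: 22.3
```

```bash
python3 bat.py
```

```text
24.3 [ 0.4383 -0.0871  0.023 ] [-2.  -1.6  0.1] [-0.2   0.33  0.03] 0.2269696855337841 22.241181135177612
tcp jig -0.01099377946907484 -0.13440770328246263
top batten jig y -0.0789 0.2506 yaw rel jig deg -0.41 x at y=0 -0.0088
```

Emit:
{"fn": "servo_tool", "kwargs": {"plan": [{"x": 0.001, "y": 0, "z": 0, "rx": 0, "ry": 0, "rz": 0, "hand": 1}, {"x": 0.002, "y": 0, "z": 0, "rx": 0, "ry": 0, "rz": 0, "hand": 1}, {"x": 0.003, "y": 0, "z": 0, "rx": 0, "ry": 0, "rz": 0, "hand": 1}, {"x": 0.004, "y": 0, "z": 0, "rx": 0, "ry": 0, "rz": 0, "hand": 1}, {"x": 0.005, "y": 0, "z": 0, "rx": 0, "ry": 0, "rz": 0, "hand": 1}, {"x": 0.006, "y": 0, "z": 0, "rx": 0, "ry": 0, "rz": 0, "hand": 1}, {"x": 0.007, "y": 0, "z": 0, "rx": 0, "ry": 0, "rz": 0, "hand": 1}, {"x": 0.008, "y": 0, "z": 0, "rx": 0, "ry": 0, "rz": 0, "hand": 1}, {"x": 0.008, "y": 0, "z": 0, "rx": 0, "ry": 0, "rz": 0, "hand": 1}, {"x": 0.008, "y": 0, "z": 0, "rx": 0, "ry": 0, "rz": 0, "hand": 1}]}}

```text
time: 25.4
eef_pos: [0.4384, -0.0869, 0.0231]
tcp_rot: [0.001, 0.771, 0.637, -0.001]
wrist_force: [-3.4, -7.3, -0.9]
finger_gap: 0.228
grasp_force: 22.1
```

The strip's end has met the stop: 93.2 mm of travel and about 7 N. I'll ease off, release and lift.

Emit:
{"fn": "servo_tool", "kwargs": {"plan": [{"x": -0.002, "y": -0.001, "z": 0, "rx": 0, "ry": 0, "rz": 0, "hand": 1}, {"x": -0.004, "y": -0.002, "z": 0, "rx": 0, "ry": 0, "rz": 0, "hand": 1}, {"x": -0.004, "y": -0.002, "z": 0, "rx": 0, "ry": 0, "rz": 0, "hand": 0.4}, {"x": -0.004, "y": -0.002, "z": 0, "rx": 0, "ry": 0, "rz": 0, "hand": 0.2}, {"x": -0.004, "y": -0.002, "z": 0, "rx": 0, "ry": 0, "rz": 0, "hand": 0}, {"x": -0.004, "y": -0.002, "z": 0, "rx": 0, "ry": 0, "rz": 0, "hand": 0}, {"x": -0.004, "y": -0.002, "z": 0, "rx": 0, "ry": 0, "rz": 0, "hand": 0}, {"x": -0.004, "y": -0.002, "z": -0.1, "rx": 0, "ry": 0, "rz": 0, "hand": 0}, {"x": -0.004, "y": -0.002, "z": -0.3, "rx": 0, "ry": 0, "rz": 0, "hand": 0}, {"x": -0.004, "y": -0.002, "z": -0.5, "rx": 0, "ry": 0, "rz": 0, "hand": 0}]}}

```text
time: 26.4
eef_pos: [0.4372, -0.0859, 0.1234]
tcp_rot: [-0.001, 0.771, 0.637, -0.001]
wrist_force: [1.5, 0.0, -0.1]
finger_gap: 0.497
grasp_force: 0.0
```

Emit:
{"fn": "servo_tool", "kwargs": {"plan": [{"x": 0.12, "y": 0, "z": -0.15, "rx": 0, "ry": 0, "rz": 0, "hand": 0}, {"x": 0.24, "y": 0, "z": -0.25, "rx": 0, "ry": 0, "rz": 0, "hand": 0}, {"x": 0.36, "y": 0, "z": -0.25, "rx": 0, "ry": 0, "rz": 0, "hand": 0}, {"x": 0.48, "y": 0, "z": -0.25, "rx": 0, "ry": 0, "rz": 0, "hand": 0}, {"x": 0.6, "y": 0, "z": -0.25, "rx": 0, "ry": 0, "rz": 0, "hand": 0}, {"x": 0.72, "y": 0, "z": -0.25, "rx": 0, "ry": 0, "rz": 0, "hand": 0}, {"x": 0.84, "y": 0, "z": -0.25, "rx": 0, "ry": 0, "rz": 0, "hand": 0}, {"x": 0.96, "y": 0, "z": -0.25, "rx": 0, "ry": 0, "rz": 0, "hand": 0}, {"x": 1, "y": 0, "z": -0.25, "rx": 0, "ry": 0, "rz": 0, "hand": 0}, {"x": 1, "y": 0, "z": -0.25, "rx": 0, "ry": 0, "rz": 0, "hand": 0}]}}

```text
time: 27.4
eef_pos: [0.4759, 0.1106, 0.173]
tcp_rot: [-0.0, 0.771, 0.637, -0.0]
wrist_force: [-0.4, -0.4, 0.2]
finger_gap: 0.502
grasp_force: 0.0
```

Run:
```python
from fit import *
c=imaging.get_calibration("wrist"); im=imaging.snapshot("wrist"); print(sensors.state()["time"],sensors.state()["eef_pos"])
print(proj(c,W(p,[[-.011,.249,.037],[.0845,.13,.05],[0,.0,.048]]),True).round(1).tolist())
u=proj(c,W(p,[-.011,.249,.037]),True)[0].astype(int); y0,x0=max(0,u[1]-45),max(0,u[0]-40)
cv2.imwrite("pics/fin.png",cv2.resize(im[y0:y0+130,x0:x0+170,::-1],None,fx=4.5,fy=4.5,interpolation=cv2.INTER_CUBIC)); print(x0,y0)
```

```text
27.45 [0.4758332  0.10991922 0.17296075]
[[317.3, -11.5], [428.4, 121.5], [329.6, 259.7]]
277 0
```

View pics/fin.png

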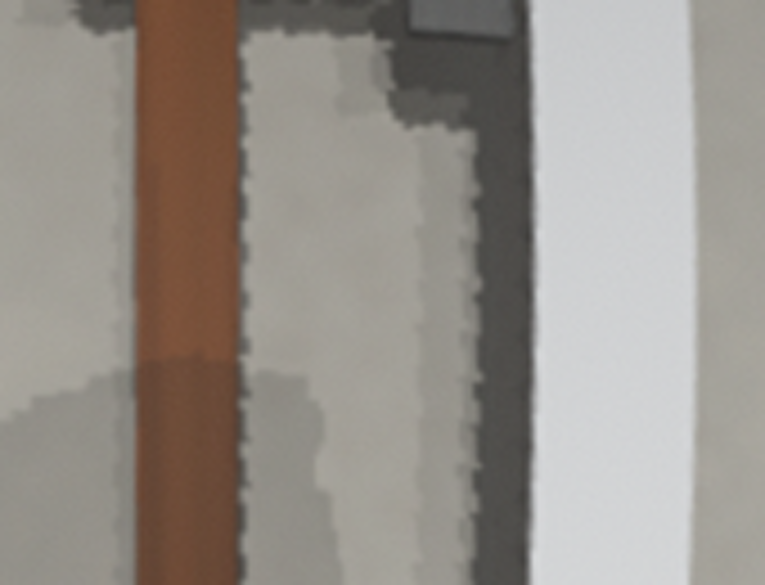

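The strip lies straight and flat, but the contact is just out of frame above. I'll move 60 mm further and check the gap numerically.

Emit:
{"fn": "servo_tool", "kwargs": {"plan": [{"x": 0.1, "y": 0, "z": 0, "rx": 0, "ry": 0, "rz": 0, "hand": 0}, {"x": 0.2, "y": 0, "z": 0, "rx": 0, "ry": 0, "rz": 0, "hand": 0}, {"x": 0.3, "y": 0, "z": 0, "rx": 0, "ry": 0, "rz": 0, "hand": 0}, {"x": 0.4, "y": 0, "z": 0, "rx": 0, "ry": 0, "rz": 0, "hand": 0}, {"x": 0.5, "y": 0, "z": 0, "rx": 0, "ry": 0, "rz": 0, "hand": 0}, {"x": 0.5, "y": 0, "z": 0, "rx": 0, "ry": 0, "rz": 0, "hand": 0}, {"x": 0.5, "y": 0, "z": 0, "rx": 0, "ry": 0, "rz": 0, "hand": 0}, {"x": 0.5, "y": 0, "z": 0, "rx": 0, "ry": 0, "rz": 0, "hand": 0}, {"x": 0.5, "y": 0, "z": 0, "rx": 0, "ry": 0, "rz": 0, "hand": 0}, {"x": 0.5, "y": 0, "z": 0, "rx": 0, "ry": 0, "rz": 0, "hand": 0}]}}

```text
time: 28.45
eef_pos: [0.4949, 0.2075, 0.1731]
tcp_rot: [0.0, 0.771, 0.636, 0.0]
wrist_force: [-0.5, -0.6, -1.0]
finger_gap: 0.496
grasp_force: 0.0
```

Run:
```python
from fit import *
c=imaging.get_calibration("wrist"); im=imaging.snapshot("wrist"); cv2.imwrite("pics/fin2.png",im[:,:,::-1])
ys=np.arange(.236,.264,.001); 
for x in (-.011,):
    uv=proj(c,W(p,np.c_[0*ys+x,ys,0*ys+.037]),True).astype(np.float32)
    v=cv2.remap(im,uv[:,0].copy(),uv[:,1].copy(),cv2.INTER_LINEAR)[:,0]
    for y,a,b in zip(ys,uv,v): print(y.round(3),a.round(1).tolist(),b.tolist())
for k in ("snap_button",):
    for d in nets.trace("wrist",k)[:3]: print(k,round(d["confidence"],2),np.round(d["extent"],1))
print(proj(c,W(p,[[.0845,.13,.05],[.08,.13,.05]]),True))
```

```text
0.236 [316.29998779296875, 109.69999694824219] [111, 76, 56]
0.237 [316.29998779296875, 108.5999984741211] [111, 77, 56]
0.238 [316.29998779296875, 107.5] [112, 77, 57]
0.239 [316.29998779296875, 106.30000305175781] [112, 78, 58]
0.24 [316.29998779296875, 105.19999694824219] [112, 76, 57]
0.241 [316.29998779296875, 104.0] [112, 77, 56]
0.242 [316.29998779296875, 102.9000015258789] [112, 77, 57]
0.243 [316.29998779296875, 101.80000305175781] [112, 77, 56]
0.244 [316.29998779296875, 100.5999984741211] [112, 78, 57]
0.245 [316.29998779296875, 99.5] [110, 76, 57]
0.246 [316.29998779296875, 98.30000305175781] [98, 70, 55]
0.247 [316.29998779296875, 97.19999694824219] [76, 59, 50]
0.248 [316.20001220703125, 96.0999984741211] [65, 55, 48]
0.249 [316.20001220703125, 94.9000015258789] [58, 53, 49]
0.25 [316.20001220703125, 93.80000305175781] [58, 56, 54]
0.251 [316.20001220703125, 92.5999984741211] [77, 77, 75]
0.252 [316.20001220703125, 91.5] [93, 93, 91]
0.253 [316.20001220703125, 90.4000015258789] [95, 95, 93]
0.254 [316.20001220703125, 89.19999694824219] [95, 96, 94]
0.255 [316.20001220703125, 88.0999984741211] [93, 94, 92]
0.256 [316.20001220703125, 87.0] [91, 91, 89]
0.257 [316.20001220703125, 85.80000305175781] [108, 106, 103]
0.258 [316.20001220703125, 84.69999694824219] [133, 131, 124]
0.259 [316.20001220703125, 83.5999984741211] [144, 141, 134]
0.26 [316.20001220703125, 82.4000015258789] [144, 141, 134]
0.261 [316.20001220703125, 81.30000305175781] [147, 144, 137]
0.262 [316.20001220703125, 80.19999694824219] [158, 155, 147]
0.263 [316.1000061035156, 79.0] [162, 159, 152]
0.264 [316.1000061035156, 77.9000015258789] [161, 158, 150]
[[419.24305856 228.40795546]
 [414.73892015 228.53508552]]
```

Emit:
{"fn": "servo_tool", "kwargs": {"plan": [{"x": -0.1, "y": 0, "z": 0, "rx": 0, "ry": 0, "rz": 0, "hand": 0}, {"x": -0.2, "y": 0, "z": 0, "rx": 0, "ry": 0, "rz": 0, "hand": 0}, {"x": -0.25, "y": 0, "z": 0, "rx": 0, "ry": 0, "rz": 0, "hand": 0}, {"x": -0.25, "y": 0, "z": 0, "rx": 0, "ry": 0, "rz": 0, "hand": 0}, {"x": -0.25, "y": 0, "z": 0, "rx": 0, "ry": 0, "rz": 0, "hand": 0}, {"x": -0.25, "y": 0, "z": 0, "rx": 0, "ry": 0, "rz": 0, "hand": 0}, {"x": -0.25, "y": 0, "z": 0, "rx": 0, "ry": 0, "rz": 0, "hand": 0}, {"x": -0.25, "y": 0, "z": 0, "rx": 0, "ry": 0, "rz": 0, "hand": 0}, {"x": -0.25, "y": 0, "z": 0, "rx": 0, "ry": 0, "rz": 0, "hand": 0}, {"x": -0.25, "y": 0, "z": 0, "rx": 0, "ry": 0, "rz": 0, "hand": 0}]}}

```text
time: 29.55
eef_pos: [0.4854, 0.1593, 0.173]
tcp_rot: [-0.0, 0.771, 0.637, -0.0]
wrist_force: [0.2, 0.5, 0.0]
finger_gap: 0.501
grasp_force: 0.0
```

Run:
```python
from fit import *
c=imaging.get_calibration("wrist"); im=imaging.snapshot("wrist"); cv2.imwrite("pics/fin3.png",im[:,:,::-1])
print("cam jig", (c["cam_to_world"][:3,3]-[p[0],p[1],0])@[-np.sin(p[2]),np.cos(p[2]),0],c["cam_to_world"][2,3])
ys=np.arange(.242,.262,.0008)
for x in (-.011,-.035):   # on the strip, and on the bare plate beside it
    print("x",x)
    uv=proj(c,W(p,np.c_[0*ys+x,ys,0*ys+.037]),True).astype(np.float32)
    v=cv2.remap(im,uv[:,0].copy(),uv[:,1].copy(),cv2.INTER_LINEAR)[:,0]
    print([(round(y*1e3,1),round(float(a[1]),1),*map(int,b)) for y,a,b in zip(ys,uv,v)])
```

```text
cam jig 0.18824430578641968 0.30837941805698493
x -0.011
[(np.float64(242.0), 47.6, 122, 81, 59), (np.float64(242.8), 46.7, 122, 81, 59), (np.float64(243.6), 45.8, 122, 82, 60), (np.float64(244.4), 44.9, 123, 82, 59), (np.float64(245.2), 44.1, 119, 79, 57), (np.float64(246.0), 43.2, 102, 71, 53), (np.float64(246.8), 42.3, 87, 64, 51), (np.float64(247.6), 41.5, 79, 60, 50), (np.float64(248.4), 40.6, 77, 59, 49), (np.float64(249.2), 39.7, 71, 57, 49), (np.float64(250.0), 38.8, 57, 52, 49), (np.float64(250.8), 38.0, 51, 51, 49), (np.float64(251.6), 37.1, 52, 52, 50), (np.float64(252.4), 36.2, 52, 51, 48), (np.float64(253.2), 35.4, 52, 51, 48), (np.float64(254.0), 34.5, 52, 50, 48), (np.float64(254.8), 33.7, 52, 50, 47), (np.float64(255.6), 32.8, 55, 54, 52), (np.float64(256.4), 31.9, 69, 69, 68), (np.float64(257.2), 31.1, 96, 95, 94), (np.float64(258.0), 30.2, 103, 103, 101), (np.float64(258.8), 29.4, 103, 103, 101), (np.float64(259.6), 28.5, 100, 101, 100), (np.float64(260.4), 27.7, 98, 99, 98), (np.float64(261.2), 26.8, 98, 99, 97), (np.float64(262.0), 26.0, 107, 107, 103)]
x -0.035
[
[... 351 characters left out ...]
, 41.1, 60, 60, 57), (np.float64(249.2), 40.3, 52, 51, 49), (np.float64(250.0), 39.4, 52, 50, 48), (np.float64(250.8), 38.5, 53, 52, 50), (np.float64(251.6), 37.7, 53, 52, 50), (np.float64(252.4), 36.8, 53, 52, 50), (np.float64(253.2), 35.9, 54, 52, 50), (np.float64(254.0), 35.1, 51, 50, 48), (np.float64(254.8), 34.2, 52, 50, 49), (np.float64(255.6), 33.4, 58, 57, 55), (np.float64(256.4), 32.5, 74, 73, 71), (np.float64(257.2), 31.7, 92, 92, 90), (np.float64(258.0), 30.8, 103, 103, 101), (np.float64(258.8), 29.9, 106, 105, 103), (np.float64(259.6), 29.1, 103, 103, 100), (np.float64(260.4), 28.2, 102, 102, 100), (np.float64(261.2), 27.4, 100, 100, 99), (np.float64(262.0), 26.5, 109, 108, 105)]
```

The shaded brown of the strip runs up to jig y = 249.4 mm, and the plate face is at 249.5 mm with nothing between them. They are in contact, so I'm handing in.

```bash
python3 -c "
from station import workorder; print(workorder.job_done())"
```

```text
the job is handed in; nothing more can be done
None
```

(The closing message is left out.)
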